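# Slide the chipped plaster mould out of its rack and off the table edge into the scrap box

### The job

The larger plaster mould is chipped and is scrap: slide it out of its rack bay, over the low lip at the open end, and across the table until it drops off the left edge of the table into the scrap box hung below. There is no room for fingers beside or behind it, so start by pressing gently on its top and dragging; plaster is brittle, so never bear on it with more than 25 N and do not lift it. Leave the smaller mould in its bay and the other things as they are, and do not lean on the rack with more than 25 N either.

Things in the scene. Friction and masses are not known exactly. Their poses are not given: they have to be found in the camera images.
- large_mould: The scrap part: larger off-white plaster mould, a flat block 75 (x) x 101 (y) x 36 mm high with a chipped corner, 0.3 to 0.53 kg; origin at the centre of its underside. In a rack bay, y along the bay, about 2 mm clear all round; slides only to +y. Pressed 25 mm behind its centre with 12 to 18 N the fingers drag it, lightly they skid; contact is stiff (some 10 N per mm) and the lip tilts it up: press by force.
- small_mould: The smaller off-white plaster mould, 66 by 86 by 30 mm high, which stays in the other bay. Origin at the centre of its underside.
- mould_rack: Fixed rack: 3 mm steel sheet on the table, 190 mm in x, and plywood comb 46 mm high: back board at -y and three 10 mm boards along y make two bays 80 wide, 105 mm deep. Origin on the table; bay centres at x = -45, +45 mm, back inner face y = -52.5, open mouth y = +52.5. Past the mouth the sheet turns up as a ramp lip, 6 mm high, from y = 56 to 86 mm. y points to the table's left edge.
- scrap_box: Fixed open grey steel box hung on the table's left side, 340 (x) x 200 (y) x 130 mm deep outside, walls 6 mm. Origin at the centre of its underside, axes along the world's. Its rim is 30 mm below the table top; the table's left edge runs along x, 104 mm from the origin towards -y.
- oxide_bottle: Brown bottle, 38 mm across, 76 mm high, standing beside the way to the edge; bystander. Origin at the centre of its underside.
- rubber_kidney: Flat red rubber kidney scraper, 51 by 110 by 8 mm, lying on the table; bystander.
- tape_roll: Roll of tape, 96 mm across, 24 mm high, lying on the table; bystander.
- loop_tool_1: Wooden-handled loop tool, 239 mm long, lying on the table; bystander.

How it is judged:
By the outcome, as a careful person would: the job done as asked, in the order asked, and still so for the second after the job is handed in, with the robot touching nothing.
It also fails if it takes over 59 s, if anything falls off the work surface, if the arm or the gripper's body presses on something with over 40 N, if the wrist force passes 120 N, or if a joint passes its speed limit or range.

### The arm

A 6-joint arm with a two-finger parallel gripper is mounted at the origin on a cart in front of the work surface, level with it; the furniture and walls round the work are solid. World frame = base frame: x ahead of the robot, y to its left, z up, the work surface at z = 0. Lengths are in m, angles in degrees, forces in N, time in s.
With the tool pointing down it reaches from about 0.4 to 0.825 m from the base axis. Payload 7 kg.
Tool frame: the origin (TCP) lies at the very end of the fingers, on their centre line; the grasp point (between the pads) lies 19 mm behind it; z points along the fingers, x is the direction in which the jaws open and shut, and the axes are right-handed (so a half turn about z gives the same grasp; the last joint's range is limited). The gripper opens to 88 mm and grips with 3 to 60 N. Pads are 19 mm wide; open, the fingers measure 130 mm over their backs; the gripper's body (78 mm by 193 mm) begins 47 mm behind the grasp point.
Start: joints at [-59.181, 20.546, 0.682, 0, -70.136, -16.507], TCP at [0.167, -0.654, 0.227] pointing down, gripper open.
Joint ranges: [-176.03, 176.03], [-82.01, 121.73], [-58.28, 71.71], [-173.87, 95.51], [-174.79, -0.11], [-173.66, 173.66]. Speed limits (degrees/s): [136.94, 136.94, 172.46, 180, 180, 180].

### API

Orientations are given as [roll, pitch, yaw] about the fixed x, y, z axes, in that order (R = Rz(yaw) Ry(pitch) Rx(roll)).
In Python, from plant import get_state, optics, order, finder gives the robot as it stands.
- The arm moves only by the shell command python3 -m crank 'ROWS' [FORCE]. ROWS is JSON, a list of rows, each an object of numbers: "dx", "dy", "dz": the shift along the tool's x, y, z in mm; "wx", "wy", "wz": the turn, a rotation vector about the tool's x, y, z in degrees; "hand": the opening in per cent of the stroke, from 0 (shut) to 100 (fully open). A call has 1 to 10 rows; each row shifts and turns the commanded pose from where the row before left it, along the tool's axes as they then stand; what a row does not reach is not made up. A row lasts 1/8 s, in which the tool goes at most 62.5 mm and 10.7 degrees, less where a joint would pass 70% of its speed; a pose out of reach is approached as far as the arm can. A call is refused whole if a number of a shift passes 62.5 or a number of a turn 10.7, either way. A call with a gripper value outside its range is refused whole. The fingers move at their own pace and stop on an object; FORCE is the grip in N (left out, the last holds). Time passes only in rows, so rows that do not move let the fingers close. It gives the time, the measured TCP pose, the force and the opening at its end, in the units of the state.
- get_state(): the state, without advancing time (a new reading comes with each control period).
- optics.capture(name): name is "side" or "top"; returns the picture (400x640x3 uint8, blue, green, red); there is no depth.
- optics.calibration(name): a dict with "intrinsics" (3x3 intrinsics, pixels), "R" (3x3) and "t" (3): a world point X has camera coordinates R X + t. Camera axes: x right, y down, z forward; pixel columns grow to the right and rows downward; lengths in m; the calibration is good to about 2 mm. A picture is of the moment at which its call begins. calibration takes no time and is no camera call.
- order.close_job(): hands the job in, once; it reports no verdict.
Trained networks look in the newest picture that a camera, given by its name, has taken for a name from the list of things; names that differ only in an ending like _2 or _b are one class to them, and where a whole thing is asked for, a point or a joint stands for the part that bears it (a point fixed in the world has none). Each returns a list of dicts, best first, with "conf" (0 to 1); they miss things now and then, are a little off and sometimes report something else, mostly with a low value. They report only what shows in the picture. A call takes as long as a camera call.
- finder.masks_of(thing, camera): "mask" (400x640 bool, what is visible of it) and "rect" ([centre column, centre row, width, height] in pixels, round what is visible of it).
- finder.place_of(thing, camera): "centre" ([column, row] in pixels: a listed point, or the origin of a listed thing).
The state is a dict: "time_s": time; "joints": joint angles; "qd": joint speeds; "joint_torque": joint torques, N m; "tcp_pos": TCP position; "eef_rot": TCP orientation; "contact_force": force on the tool from outside, world axes, zero at the start; "moment": the same for the moment, N m; "gripper_width": finger opening in m.
Only numpy, scipy, OpenCV 4.12 (cv2) and the standard library are available. Lean on these libraries where they do the work, as an engineer would, in place of code of your own. Each camera call takes 0.05 s, during which the arm holds its last target.

## Working session

There is one attempt and no reset: what is moved stays moved. The work goes in short steps, Python scripts to look and compute and a shell command to move; the robot and the scene stay as the last step left them, time stands still between calls to the robot, and variables do not carry over. Pictures are saved under pics/ and viewed, and the job is handed in when it is done.

```bash
mkdir -p pics; ls
python3 - <<'E'
from plant import get_state, optics, order, finder
import cv2
for n in ("top","side"):
    cv2.imwrite(f"pics/{n}0.png",optics.capture(n)); c=optics.calibration(n); print(n,c)
    for th in ["large_mould","small_mould","mould_rack","scrap_box","oxide_bottle"]:
        r=finder.place_of(th,n); print(th,[(x["centre"],round(x["conf"],2)) for x in r[:3]])
print(get_state())
E
```

```text
pics
top {'intrinsics': array([[505.30614451,   0.        , 324.32144952],
       [  0.        , 505.30614451, 193.80861994],
       [  0.        ,   0.        ,   1.        ]]), 'R': array([[-0.00367628, -0.99985019,  0.01691383],
       [-0.99786153,  0.00256411, -0.06531304],
       [ 0.06525988, -0.01711777, -0.99772147]]), 't': array([0.05959174, 0.58653807, 1.47626885])}
large_mould [([296.5, 224.5], 0.66), ([263.7, 146.8], 0.47)]
small_mould [([299.8, 198.8], 0.84)]
mould_rack [([299.1, 209.9], 0.77), ([296.1, 225.0], 0.46)]
scrap_box [([208.8, 213.2], 0.84), ([299.3, 197.4], 0.62)]
oxide_bottle [([264.9, 146.6], 0.61), ([326.3, 130.9], 0.27)]
side {'intrinsics': array([[505.37270428,   0.        , 318.94104566],
       [  0.        , 505.37270428, 203.22004886],
       [  0.        ,   0.        ,   1.        ]]), 'R': array([[ 0.99991923, -0.00299555,  0.0123513 ],
       [ 0.00967094, -0.45121968, -0.89236051],
       [ 0.00824626,  0.89240788, -0.45115426]]), 't': array([-0.59779832, -0.0191066 ,  1.28542528])}
large_mould [([278.3, 177.0], 0.65)]
small_mould [([315.1, 173.6], 0.47)]
mould_rack [([297.0, 177.3], 0.94)]
scrap_box []
oxide_bottle [([362.9, 166.5], 0.86)]
{'time_s': 0.6, 'joints': array([-5.91805043e+01,  2.05465191e+01,  6.81540132e-01, -1.45535259e-03,
       -7.01349762e+01, -1.65091543e+01]), 'qd': array([ 0.01378582,  0.02588481,  0.02262871,  0.05341972,  0.04058399,
       -0.0094415 ]), 'joint_torque': array([ 7.33572379e-04, -5.81990218e+01,  2.93177676e+01,  6.99971393e+00,
        1.23051708e-02, -7.24580246e-06]), 'tcp_pos': array([ 0.16685279, -0.65402847,  0.22655168]), 'eef_rot': array([ 1.79998675e+02, -3.45939817e-04,  1.04309847e+02]), 'contact_force': array([ 0.65280894, -0.57149467,  0.23622058]), 'moment': array([0.00998488, 0.03287473, 0.03311281]), 'gripper_width': 0.08725662399068122}
```

View pics/top0.png

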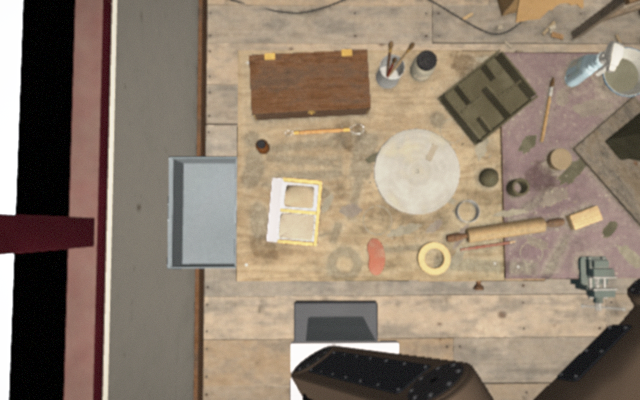

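View pics/side0.png

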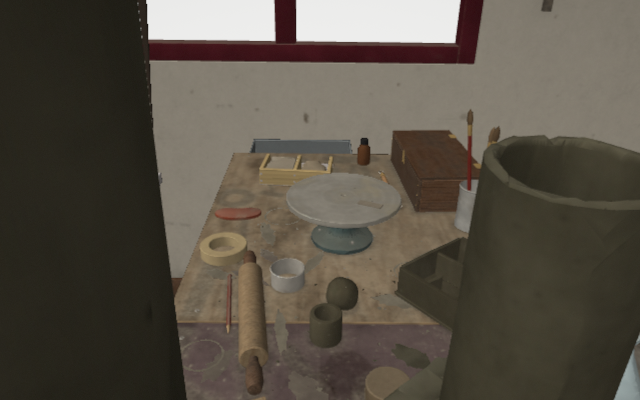

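```bash
cat > h.py <<'E'
import numpy as np
from plant import optics
def px(X,n):
    c=optics.calibration(n); p=c["intrinsics"]@(c["R"]@np.array(X,float)+c["t"]); return p[:2]/p[2]
def ray(uv,n,z):
    c=optics.calibration(n); d=c["R"].T@np.linalg.inv(c["intrinsics"])@np.array([*uv,1.]); o=-c["R"].T@c["t"]
    return o+d*(z-o[2])/d[2]
E
python3 - <<'E'
import cv2
a=cv2.imread('pics/top0.png'); b=cv2.imread('pics/side0.png')
cv2.imwrite('pics/t0c.png',cv2.resize(a[110:290,180:380],None,fx=4,fy=4,interpolation=cv2.INTER_CUBIC)[:600])
cv2.imwrite('pics/s0c.png',cv2.resize(b[100:250,200:400],None,fx=4,fy=4,interpolation=cv2.INTER_CUBIC))
E
```

```text
(no output)
```

View pics/t0c.png

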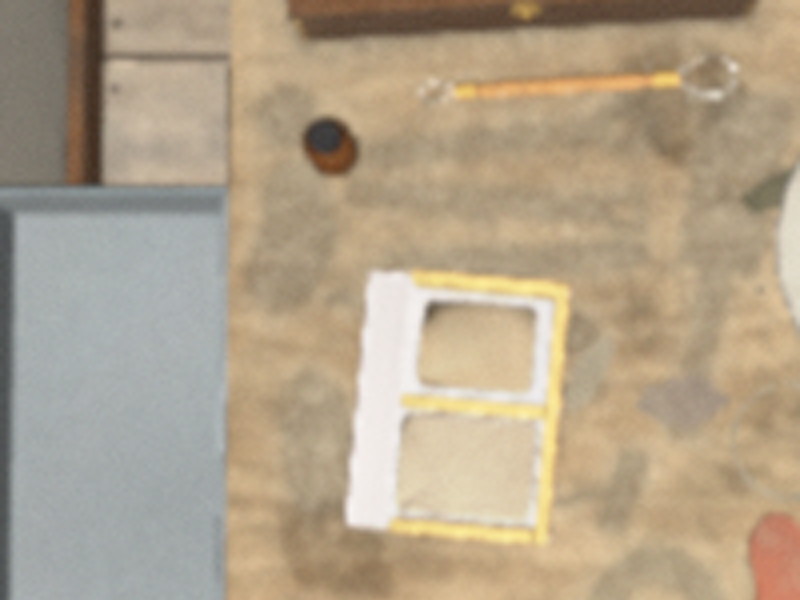

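View pics/s0c.png

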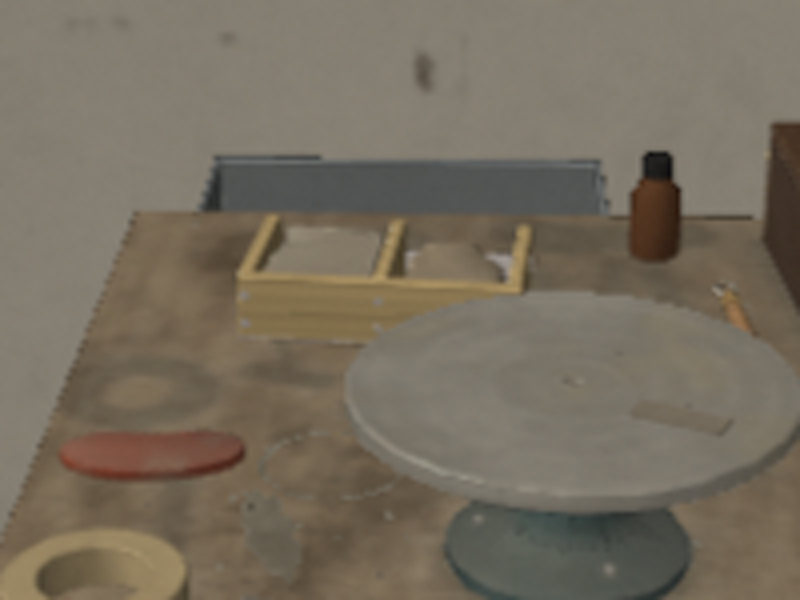

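The top view shows the rack at about cols 267–322, rows 178–246. The large mould is in the lower (near-robot) bay at about (297,227), the bottle is at (262,146), and the table edge is at col 237.

Run:
```python
from h import *
f=lambda u,v:(u/4+180,v/4+110)
from scipy.optimize import least_squares
# rack model pts local
pts=[((95,-62.5,46),(570,285)),((-95,-62.5,46),(546,544)),((95,86,3),(370,272)),((-95,86,3),(347,525)),((-5,52.5,46),(403,408)),((5,52.5,46),(403,396))]
def m(p,l):
    c,s=np.cos(p[2]),np.sin(p[2]); x,y,z=np.array(l)/1e3
    return [p[0]+c*x-s*y,p[1]+s*x+c*y,z]
def res(p): return np.concatenate([px(m(p,l),"top")-f(*q) for l,q in pts])
r=least_squares(res,[0.55,.1,0]); p=r.x
print("rack",p[:2],np.degrees(p[2]),r.fun.round(1))
for l in [(-45,52.5,46),(-95,-62.5,46),(95,-62.5,46),(-95,52.5,46)]: print(l, px(m(p,l),"top"),px(m(p,l),"side"))
# mould top corners in crop
M=[ray(f(*q),"top",0.039) for q in [(403,412),(546,420),(536,526),(396,518)]]
for q in M: print(q)
print("mean",np.mean(M,0), "bay centre",m(p,(-45,0,39)), "25 behind", m(p,(-45,-25,39)))
print("edge",ray((237,160),"top",0),ray((237,260),"top",0))
print("bottle",ray(f(338,155),"top",0.0),ray(f(325,135),"top",0.076))
print("box rim inner", [ray(q,"top",-.03) for q in [(168,157),(168,268),(236,157),(236,268)]])
```

```text
rack [0.53307644 0.1338889 ] -5.155169586489101 [ 0.1 -0.2  0.4  0.5  0.4  0.   0.2  0.3 -0.7 -0.1 -0.4 -0.5]
(-45, 52.5, 46) [278.74072057 225.69992105] [282.10006875 153.60692841]
(-95, -62.5, 46) [316.90534481 246.45274556] [256.83078354 168.46202163]
(95, -62.5, 46) [322.59800669 181.07169727] [328.31852821 171.73667262]
(-95, 52.5, 46) [277.14111956 243.02263012] [264.73733959 152.85154946]
[0.52981482 0.18497992 0.039     ]
[0.52366417 0.08109421 0.039     ]
[0.44690454 0.08854612 0.039     ]
[0.45309647 0.18989281 0.039     ]
mean [0.48837    0.13612827 0.039     ] bay centre [np.float64(0.48825846147126817), np.float64(0.1379323009647962), np.float64(0.039)] 25 behind [np.float64(0.4860121281108268), np.float64(0.11303342576060739), np.float64(0.039)]
edge [0.69025374 0.31905505 0.        ] [0.39216655 0.31679557 0.        ]
bottle [0.72418702 0.23685029 0.        ] [0.72677018 0.2384524  0.076     ]
box rim inner [array([ 0.70376925,  0.53391594, -0.03      ]), array([ 0.36729909,  0.52838841, -0.03      ]), array([ 0.70349463,  0.32685938, -0.03      ]), array([ 0.3662703,  0.3242599, -0.03     ])]
```

```bash
cat >> h.py <<'E'
from plant import get_state
def plan(target,yaw,via=(),step=58):
    s=get_state(); p=np.array(s["tcp_pos"]); y=s["eef_rot"][2]
    d=np.array(target)-p; dy=(yaw-y+180)%360-180
    n=int(max(np.ceil(np.linalg.norm(d)*1e3/step),np.ceil(abs(dy)/10)))
    for i in range(n):
        a=np.radians(y+dy*i/n); q=d/n*1e3
        print(i,"dx %.1f dy %.1f dz %.1f wz %.2f"%(q[0]*np.cos(a)+q[1]*np.sin(a), q[0]*np.sin(a)-q[1]*np.cos(a), -q[2], -dy/n))
def st():
    s=get_state(); print("t %.2f"%s["time_s"],"tcp",(s["tcp_pos"]*1e3).round(1),"rot",s["eef_rot"].round(2),"F",s["contact_force"].round(2),"M",s["moment"].round(2),"w",round(s["gripper_width"],4))
E
python3 -c "
from h import *
plan((.487,.112,.20),174.84)"
```

```text
0 dx 44.2 dy 33.3 dz 1.8 wz -4.70
1 dx 41.3 dy 36.8 dz 1.8 wz -4.70
2 dx 38.2 dy 40.1 dz 1.8 wz -4.70
3 dx 34.8 dy 43.1 dz 1.8 wz -4.70
4 dx 31.1 dy 45.8 dz 1.8 wz -4.70
5 dx 27.3 dy 48.2 dz 1.8 wz -4.70
6 dx 23.2 dy 50.2 dz 1.8 wz -4.70
7 dx 19.0 dy 52.0 dz 1.8 wz -4.70
8 dx 14.7 dy 53.4 dz 1.8 wz -4.70
9 dx 10.3 dy 54.4 dz 1.8 wz -4.70
10 dx 5.8 dy 55.0 dz 1.8 wz -4.70
11 dx 1.2 dy 55.3 dz 1.8 wz -4.70
12 dx -3.3 dy 55.3 dz 1.8 wz -4.70
13 dx -7.8 dy 54.8 dz 1.8 wz -4.70
14 dx -12.3 dy 54.0 dz 1.8 wz -4.70
```

```bash
python3 -m crank '[{"dx":44,"dy":33,"dz":0,"wz":-4.7,"hand":0},{"dx":41,"dy":37,"wz":-4.7,"hand":0},{"dx":38,"dy":40,"wz":-4.7,"hand":0},{"dx":35,"dy":43,"wz":-4.7,"hand":0},{"dx":31,"dy":46,"wz":-4.7,"hand":0},{"dx":27,"dy":48,"wz":-4.7,"hand":0},{"dx":23,"dy":50,"wz":-4.7,"hand":0},{"dx":19,"dy":52,"wz":-4.7,"hand":0}]' 20; python3 -c "
from h import *
st();plan((.487,.112,.15),174.84)"
```

```text
t 0.60 tcp [ 166.9 -654.   226.6] rot [180.    -0.   104.31] F [ 0.65 -0.57  0.24] M [0.01 0.03 0.03] w 0.0873
0 dx 44.2 dy 33.3 dz 5.1 wz -4.70
1 dx 41.3 dy 36.8 dz 5.1 wz -4.70
2 dx 38.2 dy 40.1 dz 5.1 wz -4.70
3 dx 34.8 dy 43.1 dz 5.1 wz -4.70
4 dx 31.1 dy 45.8 dz 5.1 wz -4.70
5 dx 27.3 dy 48.2 dz 5.1 wz -4.70
6 dx 23.2 dy 50.2 dz 5.1 wz -4.70
7 dx 19.0 dy 52.0 dz 5.1 wz -4.70
8 dx 14.7 dy 53.4 dz 5.1 wz -4.70
9 dx 10.3 dy 54.4 dz 5.1 wz -4.70
10 dx 5.8 dy 55.0 dz 5.1 wz -4.70
11 dx 1.2 dy 55.3 dz 5.1 wz -4.70
12 dx -3.3 dy 55.3 dz 5.1 wz -4.70
13 dx -7.8 dy 54.8 dz 5.1 wz -4.70
14 dx -12.3 dy 54.0 dz 5.1 wz -4.70validation failed for argument at $[0]...
```

```bash
python3 -m crank '[{"dx":0,"dy":0,"dz":0,"wx":0,"wy":0,"wz":0,"hand":0}]' 20; echo rc $?; python3 -m crank --help; python3 -c "
from h import *
st()"
```

```text
time_s: 0.72
tcp_pos: [0.1669, -0.654, 0.2266]
eef_rot: [180.0, 0.0, 104.3]
contact_force: [-1.0, 0.4, 0.0]
gripper_width: 0.0824
rc 0
t 0.72 tcp [ 166.9 -654.   226.6] rot [1.8000e+02 1.0000e-02 1.0431e+02] F [-0.95  0.45  0.05] M [-0.05  0.04 -0.02] w 0.0824invalid input: not JSON, or not a number
```

```bash
python3 -m crank '[{"dx":44,"dy":33,"dz":0,"wx":0,"wy":0,"wz":-4.7,"hand":0},{"dx":41,"dy":37,"dz":0,"wx":0,"wy":0,"wz":-4.7,"hand":0},{"dx":38,"dy":40,"dz":0,"wx":0,"wy":0,"wz":-4.7,"hand":0},{"dx":35,"dy":43,"dz":0,"wx":0,"wy":0,"wz":-4.7,"hand":0},{"dx":31,"dy":46,"dz":0,"wx":0,"wy":0,"wz":-4.7,"hand":0},{"dx":27,"dy":48,"dz":0,"wx":0,"wy":0,"wz":-4.7,"hand":0},{"dx":23,"dy":50,"dz":0,"wx":0,"wy":0,"wz":-4.7,"hand":0},{"dx":19,"dy":52,"dz":0,"wx":0,"wy":0,"wz":-4.7,"hand":0}]' ; python3 -c "
from h import *
st();plan((.487,.112,.15),174.84)"
```

```text
time_s: 1.72
tcp_pos: [0.3382, -0.2451, 0.227]
eef_rot: [180.0, 0.1, 142.1]
contact_force: [1.5, -1.3, 0.2]
gripper_width: 0.0041
t 1.73 tcp [ 338.2 -245.1  227. ] rot [1.7997e+02 7.0000e-02 1.4206e+02] F [ 1.48 -1.3   0.18] M [ 0.03 -0.09  0.04] w 0.0041
0 dx 14.6 dy 53.3 dz 11.0 wz -4.68
1 dx 10.2 dy 54.3 dz 11.0 wz -4.68
2 dx 5.7 dy 55.0 dz 11.0 wz -4.68
3 dx 1.2 dy 55.3 dz 11.0 wz -4.68
4 dx -3.3 dy 55.2 dz 11.0 wz -4.68
5 dx -7.8 dy 54.7 dz 11.0 wz -4.68
6 dx -12.2 dy 53.9 dz 11.0 wz -4.68
```

```bash
python3 -m crank '[{"dx":15,"dy":53,"dz":11,"wx":0,"wy":0,"wz":-4.7,"hand":0},{"dx":10,"dy":54,"dz":11,"wx":0,"wy":0,"wz":-4.7,"hand":0},{"dx":6,"dy":55,"dz":11,"wx":0,"wy":0,"wz":-4.7,"hand":0},{"dx":1,"dy":55,"dz":11,"wx":0,"wy":0,"wz":-4.7,"hand":0},{"dx":-3,"dy":55,"dz":11,"wx":0,"wy":0,"wz":-4.7,"hand":0},{"dx":-8,"dy":55,"dz":11,"wx":0,"wy":0,"wz":-4.7,"hand":0},{"dx":-12,"dy":54,"dz":11,"wx":0,"wy":0,"wz":-4.7,"hand":0},{"dx":0,"dy":0,"dz":0,"wx":0,"wy":0,"wz":0,"hand":0}]' ; python3 -c "
from h import *
st();plan((.487,.112,.06),174.84)"
```

```text
time_s: 2.72
tcp_pos: [0.4872, 0.1128, 0.1486]
eef_rot: [-180.0, -0.0, 175.1]
contact_force: [-0.5, -0.1, 0.1]
gripper_width: 0.0002
t 2.73 tcp [487.2 112.8 148.6] rot [-1.7996e+02 -4.0000e-02  1.7505e+02] F [-0.5  -0.07  0.06] M [-0.11  0.23 -0.  ] w 0.0002
0 dx 0.1 dy -0.4 dz 44.3 wz 0.11
1 dx 0.1 dy -0.4 dz 44.3 wz 0.11
```

```bash
python3 -m crank '[{"dx":0,"dy":0,"dz":45,"wx":0,"wy":0,"wz":0.2,"hand":0},{"dx":0,"dy":0,"dz":45,"wx":0,"wy":0,"wz":0,"hand":0},{"dx":0,"dy":0,"dz":8,"wx":0,"wy":0,"wz":0,"hand":0},{"dx":0,"dy":0,"dz":0,"wx":0,"wy":0,"wz":0,"hand":0}]' ; python3 -c "
from h import *
import cv2
st()
b=optics.capture('side');a=optics.capture('top')
a=cv2.resize(a[110:290,180:380],None,fx=3,fy=3);b=cv2.resize(b[120:220,220:400],None,fx=4,fy=4)
cv2.imwrite('pics/t1.png',a);cv2.imwrite('pics/s1.png',b)"
```

```text
time_s: 3.22
tcp_pos: [0.4866, 0.1097, 0.0523]
eef_rot: [-180.0, 0.0, 174.6]
contact_force: [-0.4, -0.4, 0.2]
gripper_width: 0.0004
t 3.23 tcp [486.6 109.7  52.3] rot [-1.7998e+02  1.0000e-02  1.7460e+02] F [-0.41 -0.41  0.16] M [0.06 0.08 0.01] w 0.0004
```

View pics/s1.png

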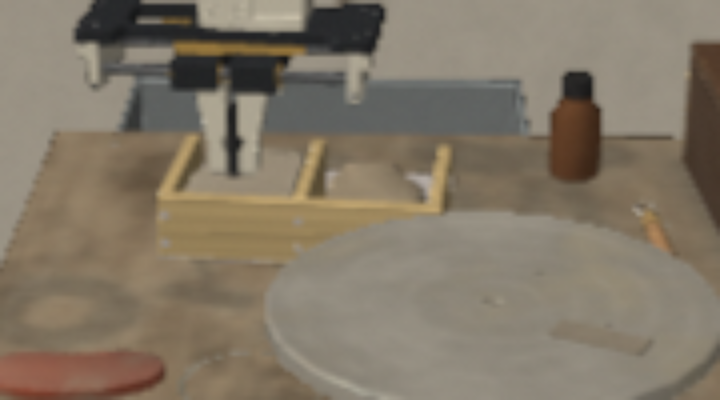

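View pics/t1.png

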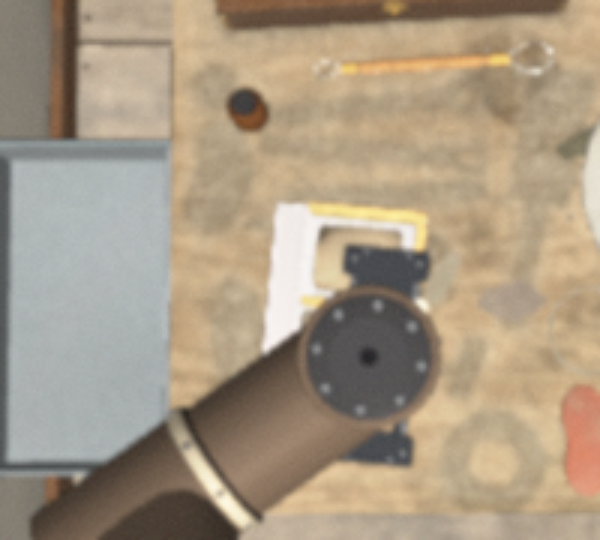

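The side view shows the closed fingers at about (230,170) in the crop, over the large mould and clear of the boards. Next I'll descend gently.

```bash
python3 -m crank '[{"dx":0,"dy":2,"dz":6,"wx":0,"wy":0,"wz":-0.2,"hand":0},{"dx":0,"dy":0,"dz":4,"wx":0,"wy":0,"wz":0,"hand":0},{"dx":0,"dy":0,"dz":2,"wx":0,"wy":0,"wz":0,"hand":0},{"dx":0,"dy":0,"dz":0,"wx":0,"wy":0,"wz":0,"hand":0}]'
```

```text
time_s: 3.82
tcp_pos: [0.4864, 0.112, 0.0395]
eef_rot: [-180.0, -0.0, 174.8]
contact_force: [-0.0, 0.3, -0.4]
gripper_width: 0.0004
```

```bash
python3 -m crank '[{"dx":0,"dy":0,"dz":0.7,"wx":0,"wy":0,"wz":0,"hand":0},{"dx":0,"dy":0,"dz":0,"wx":0,"wy":0,"wz":0,"hand":0}]'
```

```text
time_s: 4.08
tcp_pos: [0.4865, 0.112, 0.0393]
eef_rot: [-180.0, 0.0, 174.8]
contact_force: [-2.3, 0.6, 5.4]
gripper_width: 0.0003
```

```bash
python3 -m crank '[{"dx":0,"dy":0,"dz":0.5,"wx":0,"wy":0,"wz":0,"hand":0},{"dx":0,"dy":0,"dz":0.4,"wx":0,"wy":0,"wz":0,"hand":0},{"dx":0,"dy":0,"dz":0,"wx":0,"wy":0,"wz":0,"hand":0}]'
```

```text
time_s: 4.45
tcp_pos: [0.4865, 0.112, 0.0392]
eef_rot: [180.0, 0.0, 174.8]
contact_force: [-4.8, -0.2, 16.9]
gripper_width: 0.0006
```

```bash
python3 -m crank '[{"dx":0,"dy":2,"dz":0,"wx":0,"wy":0,"wz":0,"hand":0},{"dx":0,"dy":3,"dz":0,"wx":0,"wy":0,"wz":0,"hand":0},{"dx":0,"dy":3,"dz":0,"wx":0,"wy":0,"wz":0,"hand":0}]'
```

```text
time_s: 4.82
tcp_pos: [0.4875, 0.1187, 0.0393]
eef_rot: [-179.9, 0.0, 174.9]
contact_force: [-1.2, -10.1, 17.3]
gripper_width: 0.0005
```

```bash
python3 -m crank '[{"dx":0,"dy":3,"dz":0,"wx":0,"wy":0,"wz":0,"hand":0},{"dx":0,"dy":3,"dz":0,"wx":0,"wy":0,"wz":0,"hand":0},{"dx":0,"dy":0,"dz":0,"wx":0,"wy":0,"wz":0,"hand":0}]';python3 -c "
from h import *
import cv2
st()
b=optics.capture('side');a=optics.capture('top')
a=cv2.resize(a[160:260,230:340],None,fx=5,fy=5);b=cv2.resize(b[130:200,220:370],None,fx=5,fy=5)
cv2.imwrite('pics/t2.png',a);cv2.imwrite('pics/s2.png',b)"
```

```text
time_s: 5.2
tcp_pos: [0.4881, 0.1247, 0.0395]
eef_rot: [-179.9, 0.0, 174.9]
contact_force: [-2.4, -8.4, 18.3]
gripper_width: 0.0009
t 5.20 tcp [488.1 124.7  39.5] rot [-1.7990e+02  4.0000e-02  1.7486e+02] F [-2.39 -8.44 18.26] M [-3.22  0.79  0.03] w 0.0009
```

View pics/s2.png

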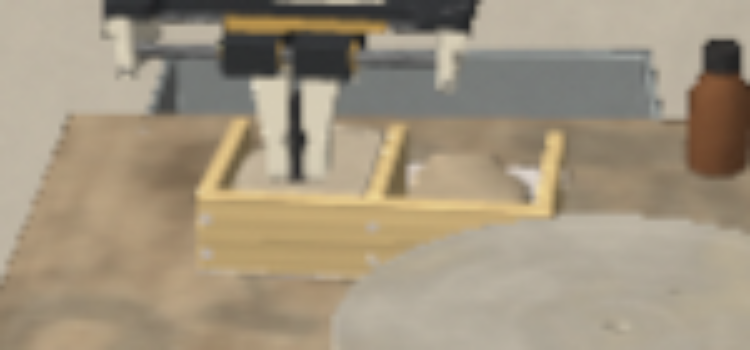

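View pics/t2.png

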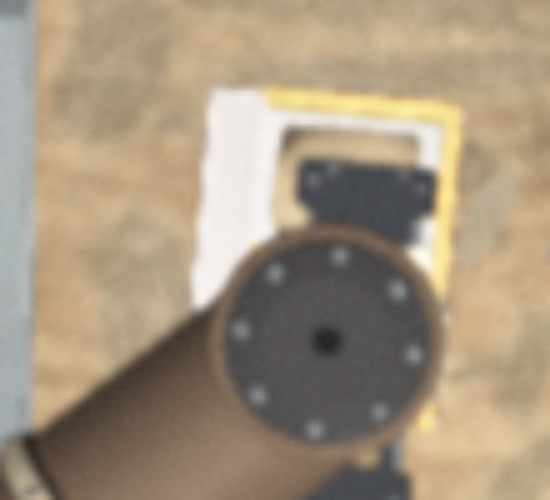

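```bash
python3 -m crank '[{"dx":0,"dy":3,"dz":-0.15,"wx":0,"wy":0,"wz":0,"hand":0},{"dx":0,"dy":3,"dz":-0.1,"wx":0,"wy":0,"wz":0,"hand":0}]'
```

```text
time_s: 5.55
tcp_pos: [0.4886, 0.1303, 0.0398]
eef_rot: [-179.9, 0.0, 174.9]
contact_force: [-1.6, -11.1, 19.5]
gripper_width: 0.0005
```

```bash
python3 -m crank '[{"dx":0,"dy":3,"dz":-0.1,"wx":0,"wy":0,"wz":0,"hand":0},{"dx":0,"dy":3,"dz":-0.1,"wx":0,"wy":0,"wz":0,"hand":0}]'
```

```text
time_s: 5.8
tcp_pos: [0.4892, 0.1362, 0.0401]
eef_rot: [-179.9, 0.0, 174.9]
contact_force: [-0.5, -11.5, 18.9]
gripper_width: 0.0002
```

```bash
python3 -m crank '[{"dx":0,"dy":4,"dz":-0.35,"wx":0,"wy":0,"wz":0,"hand":0},{"dx":0,"dy":4,"dz":-0.2,"wx":0,"wy":0,"wz":0,"hand":0}]'
```

```text
time_s: 6.05
tcp_pos: [0.4898, 0.1443, 0.0405]
eef_rot: [-179.9, 0.0, 174.8]
contact_force: [-0.9, -9.8, 17.8]
gripper_width: 0.0003
```

```bash
python3 -m crank '[{"dx":0,"dy":4,"dz":-0.2,"wx":0,"wy":0,"wz":0,"hand":0},{"dx":0,"dy":4,"dz":-0.2,"wx":0,"wy":0,"wz":0,"hand":0}]'
```

```text
time_s: 6.3
tcp_pos: [0.4908, 0.1529, 0.0407]
eef_rot: [-179.9, 0.1, 174.8]
contact_force: [-0.4, -7.3, 13.9]
gripper_width: 0.0005
```

```bash
python3 -m crank '[{"dx":0,"dy":2,"dz":0.15,"wx":0,"wy":0,"wz":0,"hand":0}]';python3 -c "
from h import *
import cv2
st()
b=optics.capture('side');a=optics.capture('top')
a=cv2.resize(a[160:260,230:340],None,fx=5,fy=5);b=cv2.resize(b[130:200,220:370],None,fx=5,fy=5)
cv2.imwrite('pics/t3.png',a);cv2.imwrite('pics/s3.png',b)"
```

```text
time_s: 6.42
tcp_pos: [0.491, 0.1549, 0.0407]
eef_rot: [-179.9, 0.1, 174.9]
contact_force: [-0.6, -8.2, 16.9]
gripper_width: 0.0003
t 6.42 tcp [491.  154.9  40.7] rot [-1.7992e+02  6.0000e-02  1.7486e+02] F [-0.56 -8.23 16.87] M [-3.06  0.46  0.  ] w 0.0003
```

View pics/s3.png

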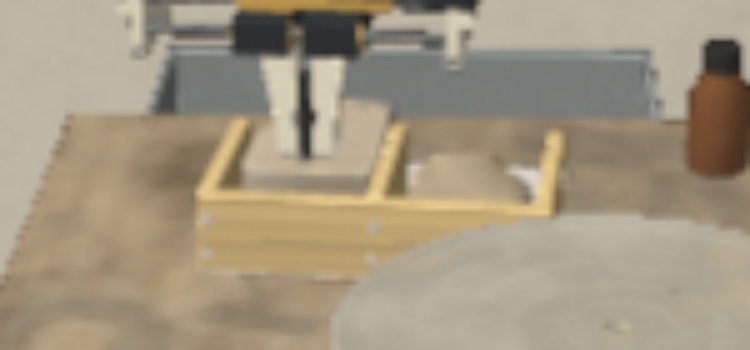

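View pics/t3.png

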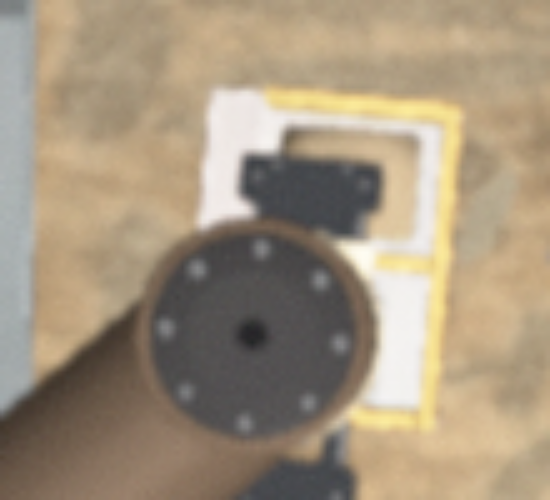

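```bash
python3 -m crank '[{"dx":0,"dy":4,"dz":-0.1,"wx":0,"wy":0,"wz":0,"hand":0},{"dx":0,"dy":4,"dz":0,"wx":0,"wy":0,"wz":0,"hand":0}]'
```

```text
time_s: 6.78
tcp_pos: [0.4917, 0.1627, 0.0408]
eef_rot: [-179.9, 0.1, 174.8]
contact_force: [-0.7, -9.7, 16.6]
gripper_width: 0.0007
```

```bash
python3 -m crank '[{"dx":0,"dy":4,"dz":0,"wx":0,"wy":0,"wz":0,"hand":0},{"dx":0,"dy":4,"dz":0,"wx":0,"wy":0,"wz":0,"hand":0}]'
```

```text
time_s: 7.02
tcp_pos: [0.4925, 0.1706, 0.041]
eef_rot: [-179.9, 0.1, 174.9]
contact_force: [-1.1, -10.2, 20.2]
gripper_width: 0.0
```

```bash
python3 -m crank '[{"dx":0,"dy":0,"dz":-12,"wx":0,"wy":0,"wz":0,"hand":0},{"dx":0,"dy":0,"dz":-18,"wx":0,"wy":0,"wz":0,"hand":0},{"dx":0,"dy":-25,"dz":0,"wx":0,"wy":0,"wz":0,"hand":0},{"dx":0,"dy":-26,"dz":0,"wx":0,"wy":0,"wz":0,"hand":0},{"dx":0,"dy":0,"dz":0,"wx":0,"wy":0,"wz":0,"hand":0},{"dx":0,"dy":0,"dz":0,"wx":0,"wy":0,"wz":0,"hand":0}]';python3 -c "
from h import *
import cv2
st()
b=optics.capture('side');a=optics.capture('top')
a=cv2.resize(a[160:260,230:340],None,fx=5,fy=5);b=cv2.resize(b[120:200,220:370],None,fx=5,fy=5)
cv2.imwrite('pics/t4.png',a);cv2.imwrite('pics/s4.png',b)"
```

```text
time_s: 7.78
tcp_pos: [0.4872, 0.1206, 0.0693]
eef_rot: [180.0, -0.0, 174.8]
contact_force: [-0.4, 0.0, -0.5]
gripper_width: 0.0008
t 7.78 tcp [487.2 120.6  69.3] rot [180.    -0.   174.77] F [-0.45  0.04 -0.5 ] M [ 0.09  0.11 -0.03] w 0.0008
```

View pics/s4.png

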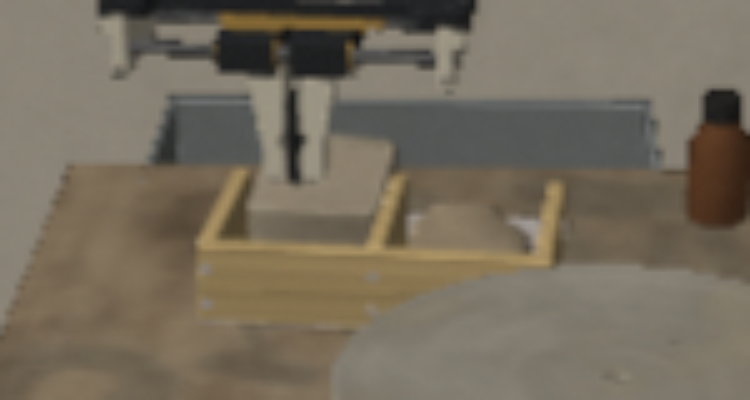

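View pics/t4.png

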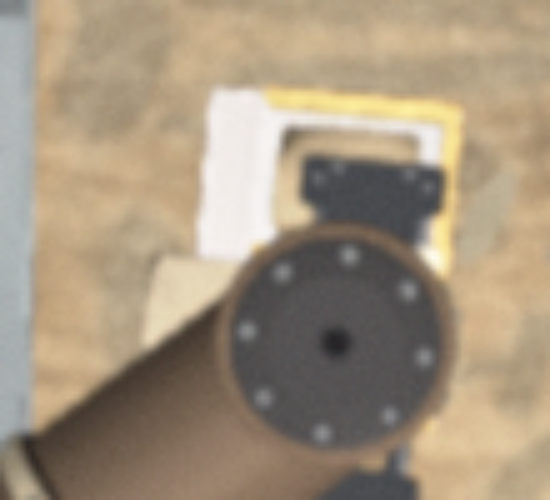

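```bash
python3 -c "
from h import *
print(ray((261,211.6),'top',.044)); print(ray((280,162.6),'side',.039),ray((270,162),'side',.039))"
```

```text
[0.53391239 0.2417516  0.044     ]
[0.49015757 0.13981925 0.039     ] [0.46223972 0.14343785 0.039     ]
```

```bash
python3 -m crank '[{"dx":0,"dy":-5,"dz":0,"wx":0,"wy":0,"wz":0,"hand":0},{"dx":0,"dy":0,"dz":15,"wx":0,"wy":0,"wz":0,"hand":0},{"dx":0,"dy":0,"dz":15,"wx":0,"wy":0,"wz":0,"hand":0},{"dx":0,"dy":0,"dz":0,"wx":0,"wy":0,"wz":0,"hand":0}]'
```

```text
time_s: 8.38
tcp_pos: [0.4857, 0.1154, 0.0376]
eef_rot: [-179.9, -0.1, 174.8]
contact_force: [-0.1, 0.2, 1.4]
gripper_width: 0.0002
```

```bash
python3 -m crank '[{"dx":0,"dy":0,"dz":12,"wx":0,"wy":0,"wz":0,"hand":0},{"dx":0,"dy":0,"dz":12,"wx":0,"wy":0,"wz":0,"hand":0},{"dx":0,"dy":0,"dz":0,"wx":0,"wy":0,"wz":0,"hand":0}]'
```

```text
time_s: 8.75
tcp_pos: [0.4861, 0.1155, 0.0142]
eef_rot: [-179.9, -0.1, 174.8]
contact_force: [0.4, 0.1, 0.5]
gripper_width: 0.0006
```

```bash
python3 -m crank '[{"dx":0,"dy":6,"dz":-2,"wx":0,"wy":0,"wz":0,"hand":0},{"dx":0,"dy":6,"dz":-1,"wx":0,"wy":0,"wz":0,"hand":0},{"dx":0,"dy":6,"dz":0,"wx":0,"wy":0,"wz":0,"hand":0},{"dx":0,"dy":6,"dz":0,"wx":0,"wy":0,"wz":0,"hand":0}]'
```

```text
time_s: 9.25
tcp_pos: [0.489, 0.1403, 0.0185]
eef_rot: [-180.0, 0.0, 174.8]
contact_force: [0.0, -2.9, 2.9]
gripper_width: 0.0005
```

```bash
python3 -m crank '[{"dx":0,"dy":6,"dz":0,"wx":0,"wy":0,"wz":0,"hand":0},{"dx":0,"dy":6,"dz":0,"wx":0,"wy":0,"wz":0,"hand":0},{"dx":0,"dy":6,"dz":0,"wx":0,"wy":0,"wz":0,"hand":0}]'; python3 -c "
from h import *
import cv2
st()
b=optics.capture('side');a=optics.capture('top')
a=cv2.resize(a[160:260,220:330],None,fx=5,fy=5);b=cv2.resize(b[120:200,220:370],None,fx=5,fy=5)
cv2.imwrite('pics/t5.png',a);cv2.imwrite('pics/s5.png',b)"
```

```text
time_s: 9.62
tcp_pos: [0.4905, 0.1579, 0.0183]
eef_rot: [-180.0, -0.0, 174.8]
contact_force: [-0.1, -2.6, 2.9]
gripper_width: 0.0008
t 9.62 tcp [490.5 157.9  18.3] rot [-1.7998e+02 -2.0000e-02  1.7481e+02] F [-0.09 -2.58  2.88] M [-1.17  0.17 -0.06] w 0.0008
```

View pics/s5.png

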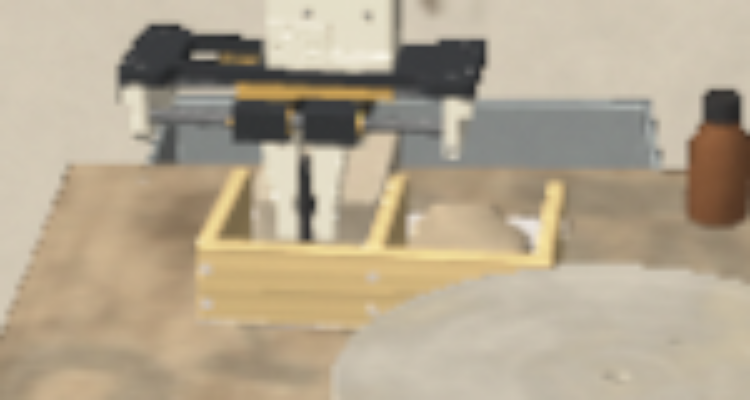

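View pics/t5.png

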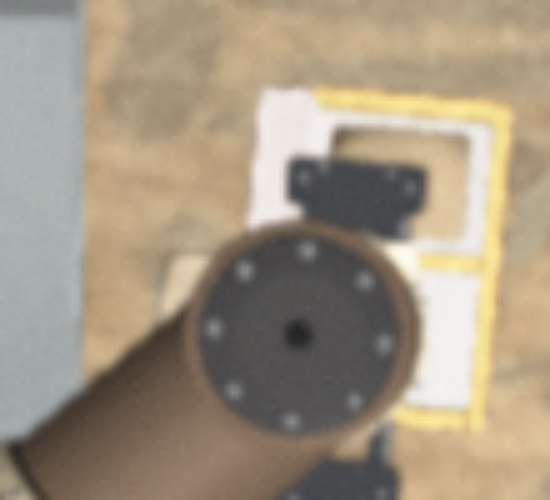

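```bash
python3 -m crank '[{"dx":0,"dy":5,"dz":0,"wx":0,"wy":0,"wz":0,"hand":0},{"dx":0,"dy":5,"dz":0,"wx":0,"wy":0,"wz":0,"hand":0},{"dx":0,"dy":5,"dz":0,"wx":0,"wy":0,"wz":0,"hand":0},{"dx":0,"dy":5,"dz":0,"wx":0,"wy":0,"wz":0,"hand":0}]'
```

```text
time_s: 10.22
tcp_pos: [0.4928, 0.1785, 0.0183]
eef_rot: [180.0, 0.0, 174.8]
contact_force: [-0.1, -0.3, -0.0]
gripper_width: 0.0003
```

```bash
python3 -m crank '[{"dx":0,"dy":5,"dz":0,"wx":0,"wy":0,"wz":0,"hand":0},{"dx":0,"dy":5,"dz":0,"wx":0,"wy":0,"wz":0,"hand":0},{"dx":0,"dy":5,"dz":0,"wx":0,"wy":0,"wz":0,"hand":0},{"dx":0,"dy":5,"dz":0,"wx":0,"wy":0,"wz":0,"hand":0}]'
```

```text
time_s: 10.72
tcp_pos: [0.4941, 0.1979, 0.0182]
eef_rot: [-180.0, -0.0, 174.8]
contact_force: [0.1, -2.5, -1.4]
gripper_width: 0.0006
```

```bash
python3 -m crank '[{"dx":0,"dy":5,"dz":0,"wx":0,"wy":0,"wz":0,"hand":0},{"dx":0,"dy":5,"dz":0,"wx":0,"wy":0,"wz":0,"hand":0},{"dx":0,"dy":5,"dz":0,"wx":0,"wy":0,"wz":0,"hand":0}]';  python3 -c "
from h import *
import cv2
st()
b=optics.capture('side');a=optics.capture('top')
a=cv2.resize(a[160:260,210:320],None,fx=5,fy=5);b=cv2.resize(b[120:200,220:370],None,fx=5,fy=5)
cv2.imwrite('pics/t6.png',a);cv2.imwrite('pics/s6.png',b)"
```

```text
time_s: 11.1
tcp_pos: [0.4956, 0.2129, 0.0183]
eef_rot: [-180.0, -0.0, 174.8]
contact_force: [1.0, -1.7, -1.1]
gripper_width: 0.0007
t 11.10 tcp [495.6 212.9  18.3] rot [-180.     -0.    174.81] F [ 0.96 -1.71 -1.14] M [-0.6   0.23 -0.02] w 0.0007
```

View pics/s6.png

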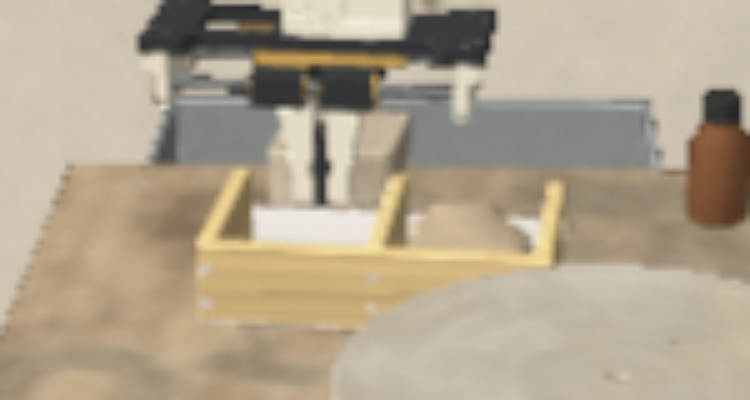

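View pics/t6.png

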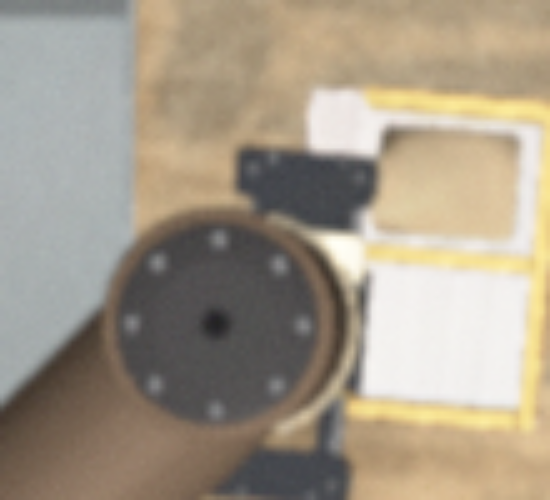

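```bash
python3 -m crank '[{"dx":0,"dy":6,"dz":1,"wx":0,"wy":0,"wz":0,"hand":0},{"dx":0,"dy":7,"dz":1,"wx":0,"wy":0,"wz":0,"hand":0},{"dx":0,"dy":7,"dz":1,"wx":0,"wy":0,"wz":0,"hand":0},{"dx":0,"dy":7,"dz":0,"wx":0,"wy":0,"wz":0,"hand":0}]'; python3 -c "
from h import *
import cv2
st()
b=optics.capture('side')
b=cv2.resize(b[120:200,220:370],None,fx=5,fy=5)
cv2.imwrite('pics/s7.png',b)"
```

```text
time_s: 11.7
tcp_pos: [0.4978, 0.239, 0.0153]
eef_rot: [-179.9, -0.0, 174.8]
contact_force: [0.2, -5.0, 4.5]
gripper_width: 0.0
t 11.70 tcp [497.8 239.   15.3] rot [-1.7993e+02 -3.0000e-02  1.7480e+02] F [ 0.22 -4.96  4.47] M [-1.57  0.23 -0.01] w 0.0
```

View pics/s7.png

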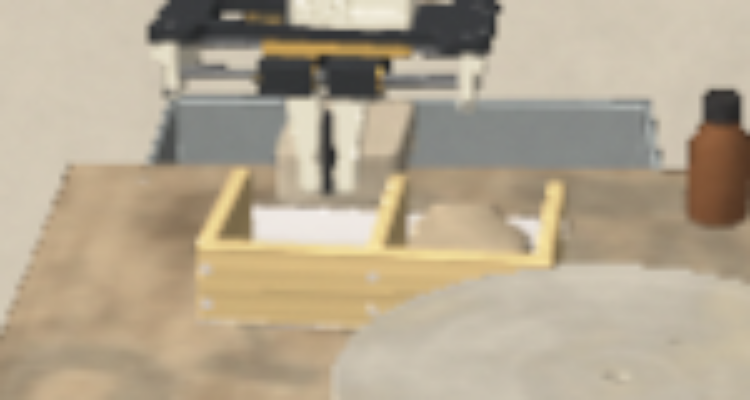

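```bash
python3 -m crank '[{"dx":0,"dy":7,"dz":0,"wx":0,"wy":0,"wz":0,"hand":0},{"dx":0,"dy":7,"dz":0,"wx":0,"wy":0,"wz":0,"hand":0},{"dx":0,"dy":7,"dz":0,"wx":0,"wy":0,"wz":0,"hand":0},{"dx":0,"dy":7,"dz":0,"wx":0,"wy":0,"wz":0,"hand":0}]'; python3 -c "
from h import *
import cv2
st()
b=optics.capture('side')
b=cv2.resize(b[120:200,220:370],None,fx=5,fy=5)
cv2.imwrite('pics/s8.png',b)"
```

```text
time_s: 12.25
tcp_pos: [0.5005, 0.2676, 0.0154]
eef_rot: [-180.0, -0.0, 174.8]
contact_force: [-1.1, -5.6, 3.8]
gripper_width: 0.0003
t 12.25 tcp [500.5 267.6  15.4] rot [-1.7998e+02 -1.0000e-02  1.7482e+02] F [-1.07 -5.55  3.82] M [-2.04  0.28  0.02] w 0.0003
```

View pics/s8.png

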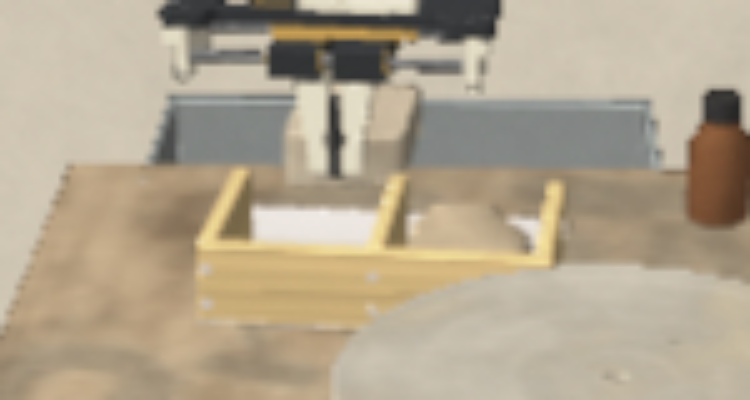

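```bash
python3 -m crank '[{"dx":0,"dy":7,"dz":0,"wx":0,"wy":0,"wz":0,"hand":0},{"dx":0,"dy":7,"dz":0,"wx":0,"wy":0,"wz":0,"hand":0}]'
```

```text
time_s: 12.55
tcp_pos: [0.5022, 0.2825, 0.0154]
eef_rot: [179.9, 0.0, 174.8]
contact_force: [-1.0, 0.6, 0.1]
gripper_width: 0.0002
```

```bash
python3 -m crank '[{"dx":0,"dy":7,"dz":0,"wx":0,"wy":0,"wz":0,"hand":0},{"dx":0,"dy":7,"dz":0,"wx":0,"wy":0,"wz":0,"hand":0}]';python3 -c "
from h import *
import cv2
b=optics.capture('side');a=optics.capture('top')
b=cv2.resize(b[120:200,220:370],None,fx=5,fy=5);a=cv2.resize(a[150:280,160:320],None,fx=4,fy=4)
cv2.imwrite('pics/s9.png',b);cv2.imwrite('pics/t9.png',a)"
```

```text
time_s: 12.8
tcp_pos: [0.5032, 0.2959, 0.0153]
eef_rot: [180.0, 0.0, 174.8]
contact_force: [-0.0, -0.2, -0.3]
gripper_width: 0.0002
```

View pics/s9.png

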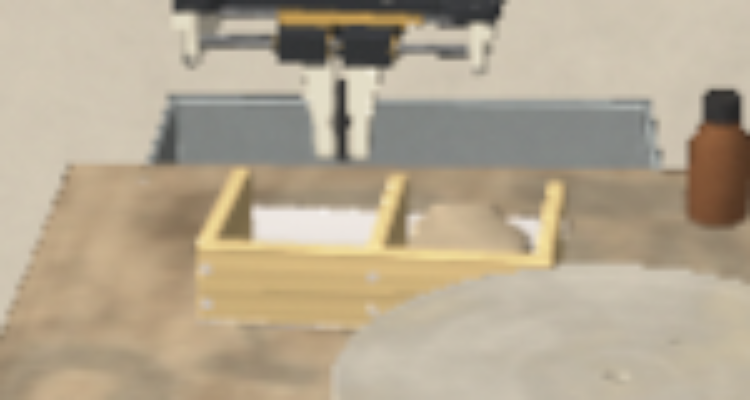

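View pics/t9.png

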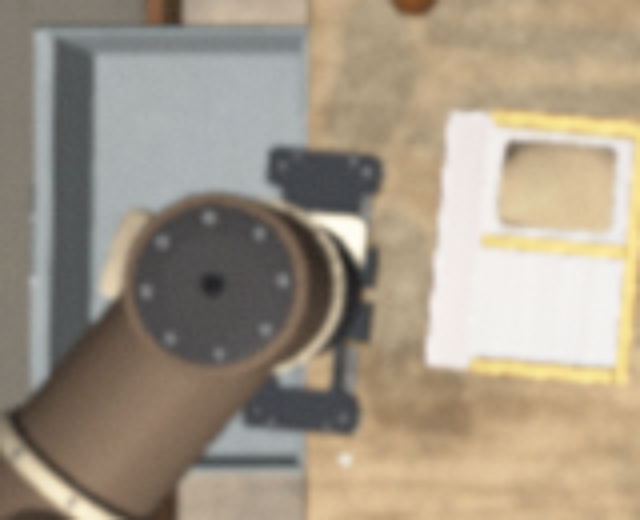

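It has fallen into the box: part of the mould shows at about (120,255) in the crop, inside the box. I'll raise the arm, back it off and check.

```bash
python3 -m crank '[{"dx":0,"dy":0,"dz":-40,"wx":0,"wy":0,"wz":0,"hand":0},{"dx":0,"dy":0,"dz":-50,"wx":0,"wy":0,"wz":0,"hand":0},{"dx":0,"dy":-30,"dz":-40,"wx":0,"wy":0,"wz":0,"hand":0},{"dx":0,"dy":-50,"dz":0,"wx":0,"wy":0,"wz":0,"hand":0},{"dx":0,"dy":-50,"dz":0,"wx":0,"wy":0,"wz":0,"hand":0},{"dx":0,"dy":-50,"dz":0,"wx":0,"wy":0,"wz":0,"hand":0},{"dx":0,"dy":-50,"dz":0,"wx":0,"wy":0,"wz":0,"hand":0},{"dx":0,"dy":-50,"dz":0,"wx":0,"wy":0,"wz":0,"hand":0},{"dx":0,"dy":-40,"dz":0,"wx":0,"wy":0,"wz":0,"hand":0},{"dx":0,"dy":0,"dz":0,"wx":0,"wy":0,"wz":0,"hand":0}]';python3 -c "
from h import *
import cv2
b=optics.capture('side');a=optics.capture('top')
b=cv2.resize(b[100:260,180:440],None,fx=3,fy=3);a=cv2.resize(a[100:300,150:410],None,fx=3,fy=3)
cv2.imwrite('pics/sa.png',b);cv2.imwrite('pics/ta.png',a)"
```

```text
time_s: 14.15
tcp_pos: [0.4733, -0.0257, 0.1453]
eef_rot: [180.0, -0.0, 174.6]
contact_force: [-0.0, 0.8, 0.5]
gripper_width: 0.0004
```

View pics/sa.png

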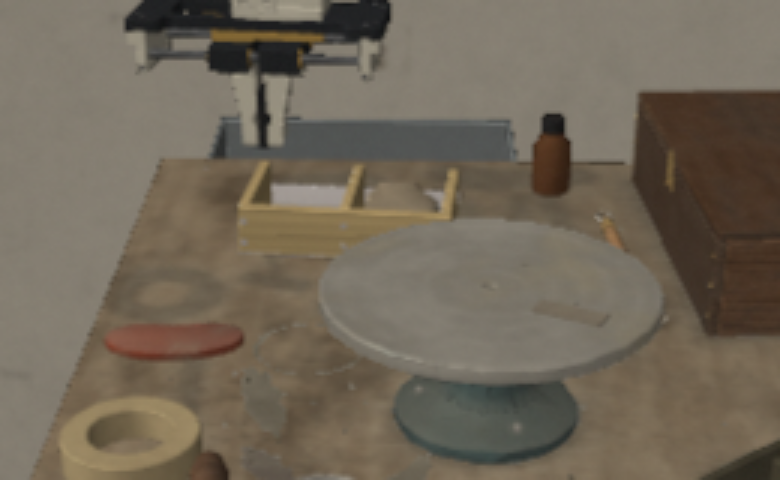

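View pics/ta.png

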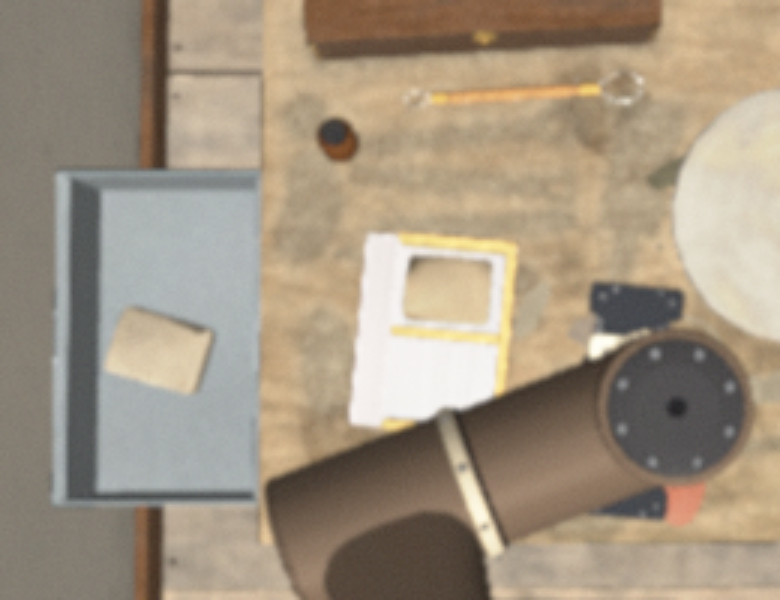

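The large mould lies flat in the scrap box at about crop (160,350). The small mould, bottle and loop tool haven't moved, and the arm is clear of everything.

```bash
python3 -c "
from plant import order
print(order.close_job())"
```

```text
the job is handed in; nothing more can be done
None
```

The large mould is in the scrap box, and I handed the job in at about 14 s.

- **Method:** I pressed closed fingers on the mould's top, about 25 mm behind its centre, and dragged it about 58 mm along the bay and onto the lip. Then I set the fingers down behind it and pushed it over the lip and off the left edge. It was never lifted.
- **Forces:** The highest press I read was 20.2 N. That is above the suggested 12 to 18 N but under the 25 N limit. The push from behind read about 6 N at most. I read forces only at the end of each call, so a brief peak in between would not show.
- **Last checks:** The final pictures show the large mould lying flat in the box, the small mould still in its bay, and the bottle, loop tool, rubber kidney and tape roll looking as they were. I judged these by eye. The arm was about 145 mm above the table and touching nothing.
- **Problems:** None of the checks disagreed. One move call was refused for a format mistake before anything moved.

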